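# Unlock a tilting service stand and lay its tray flat

## Task

Lay the raised tray of the tilting service stand flat, so that the module on it can be soldered. Pull up the T-handle of the sprung index plunger and turn it into its rest notch so that it stays retracted by itself, and move the open black parts bin that stands behind it, in the way of its free edge, out to the side, leaving it upright on the mat. Only then, with the plunger parked, ease the tray down by its free edge until it is level and fully home, without letting it slam, and leave everything else on the bench where it is.

Things in the scene. Friction and masses are not known exactly. Their poses are not given: they have to be found in the camera images.
- stand: Grey tilting stand screwed to the bench. Origin: on the mat (world z 0.002 m) under the middle of the hinge line; x to its rear (away from the robot at yaw 0), y along the hinge, z up. Base plate x -62..53, y -132..140, 10 mm high; cheeks at y +-101, 10 thick, 52 long, 59 high. The index plunger stands upright in a bracket on the +y cheek at x 0, y 118: bracket 44 x 50 mm, top at z 96.
- hinge (a point): Middle of the tray's hinge axis, 35 mm above the mat; the axis is the stand's y, frame parallel to the stand's. A 45 mm radius quadrant on the tray's shaft, under the plunger, has holes for the pin at tray slopes of 65, 40 and 20 degrees, none when level.
- handle (a point): Centre of the black T-handle bar on the plunger: 48 mm long along this frame's y, 11 mm wide (grip here, across x), 14 mm high. Locked, it is 156 mm above the mat, and the bar's underside 16 mm above the steel crown (27 mm diameter, top 133 mm above the mat); a 17 mm round hub fills the top 7 mm of that neck, below it a 10 mm stem.
- pull (a joint): Lift of the plunger, m. 0 = pin fully in the quadrant's hole, 8 mm deep: tray locked below about 0.008. Spring 5 N at 0, 10 N at the top. Lift above 0.014 before the handle can turn; end of travel 0.018; in the rest notch it settles at 0.011.
- twist (a joint): Turn of the T-handle, rad, clockwise from above; 0 = locked, bar along the stand's y. Turns only when lifted. The rest notch is at 1.31 (+-0.1 play), 3 mm deep, with a stop just past it. Let go there, the spring seats the cross-pin in the notch and the plunger stays up; let go on the way, it just lies on the land, not parked.
- tray (a joint): Angle the tray has been lowered, rad: 0 = as found, sloping 65 degrees (1.134 rad) with its far edge up and its face to the robot side; 1.134 = level, on its stop. Friction hinge: stays where it is left; 2 to 7 N across the strip moves it once the plunger is out.
- strip (a point): Middle of the bare aluminium strip along the tray's free edge, on its upper face, 134 mm from the hinge axis. Strip 119 to 150 mm from the axis, 180 mm wide. Frame turns with the tray, parallel to the stand's at joint tray 0. Tray plate 4 mm thick, centred on the axis; the module clamped on it is 94 x 124 mm, 50 high, 21 to 115 mm from the axis.
- bin: Open black plastic parts bin, 80 (x) x 90 (y) x 46 mm high, walls 3 mm, about 110 to 240 g, empty; origin at the centre of its underside. It stands on the mat behind the stand under the path of the tray, whose underside when level is only 33 mm above the mat.
- meter: Bystander: multimeter lying face up, 150 (x) x 72 (y) x 42 mm, origin centre of underside.
- capacitor: Bystander: upright can capacitor, 25 mm diameter, 52 mm high, origin centre of underside.
- reel: Bystander: solder reel standing on its flange, 62 mm diameter, 50 mm high, origin centre of underside.
- bottle: Bystander: white plastic bottle with black cap, 54 mm diameter, 135 mm high, origin centre of underside.
- carton: Bystander: small upright cardboard carton, 40 x 40 x 85 mm, origin centre of underside.
- screwdriver: Bystander: screwdriver lying along its x, 170 mm long, about 28 mm high; origin near its middle, on the mat.
- cutters: Bystander: side cutters lying along their x, jaws to +x, from x -102 to 26, 74 mm wide at the handles, 14 mm high; origin under the pivot.
There are look-alikes about, which are no part of the job. Of the things like the bin, leave any that is orange or purple; of the rest the larger one is meant.

How it is judged:
By the outcome, as a careful person would: the job done as asked, in the order asked, and still so for the second after the job is handed in, with the robot touching nothing.
It also fails if it takes over 69 s, if anything falls off the work surface, if the arm or the gripper's body presses on something with over 40 N, if the wrist force passes 120 N, or if a joint passes its speed limit or range.

## Robot

A 6-joint arm with a two-finger parallel gripper is mounted at the origin on the work surface. World frame = base frame: x ahead of the robot, y to its left, z up, the work surface at z = 0. Lengths are in mm, angles in rad, forces in N, time in s.
With the tool pointing down it reaches from about 325 to 875 mm from the base axis. Payload 4.4 kg.
Tool frame: the origin (TCP) lies at the very end of the fingers, on their centre line; the grasp point (between the pads) lies 19 mm behind it; z points along the fingers, y is the line along which they close (so a half turn about z gives the same grasp; the last joint's range is limited). The gripper opens to 85 mm and grips with 20 to 120 N. Pads are 22 mm wide; open, the fingers measure 114 mm over their backs; the gripper's body (76 mm by 85 mm) begins 54 mm behind the grasp point. The pads swing forward as they close: fully open they stand 13 mm farther back than shut.
Start: joints at [1.058, 0.207, 1.542, -0, 1.393, -0.15], TCP at [204.073, 537.57, 231.282] pointing down, gripper open.
Joint ranges: [-2.73, 2.73], [-0.86, 2.22], [0.23, 2.46], [-1.11, 4.25], [0.08, 2.63], [-2.82, 2.82]. Speed limits (rad/s): [2.79, 2.79, 3.14, 3.14, 3.14, 3.14].

## Interface

Orientations are given as [roll, pitch, yaw] about the fixed x, y, z axes, in that order (R = Rz(yaw) Ry(pitch) Rx(roll)).
In Python, from plant import robot gives the robot as it stands. The module is installed in compiled form; this text tells all that it offers.
- The arm moves only by the tool play_rows, never from a script. Its argument "moves" is a list of rows, each an object of numbers: "hand": the opening, from -1 (shut) to 1 (fully open), so that 0 is half open; "dx", "dy", "dz": the shift along the world's x, y, z in m; "yaw": the turn about the world's z in rad. A call has 1 to 12 rows; each row is the pose to reach, as a shift and turn from the pose commanded when the call began; what a row does not reach only later rows make up. A row lasts 1/10 s, in which the tool goes at most 50 mm and 8.59 degrees, less where a joint would pass 70% of its speed; a pose out of reach is approached as far as the arm can. A call with a gripper value outside its range is refused whole. The fingers move at their own pace and stop on an object; the grip force is fixed at half the most. Time passes only in rows, so rows that repeat a pose let the fingers close. It gives the time, the measured TCP pose, the force, the opening and the grip force at its end, in the units of the state.
- robot.sense(): the state, without advancing time (a new reading comes with each control period).
- robot.grab_frame(name): name is "scene" or "top" or "wrist"; returns the picture (384x512x3 uint8, red, green, blue); there is no depth.
- robot.camera_params(name): a dict with "mtx" (3x3 intrinsics, pixels), "D" ([k1, k2, p1, p2, k3] as OpenCV has them; the pictures are not rectified), "R" (3x3) and "t" (3): a world point X has camera coordinates R X + t; the wrist camera has in their place "mount" (4x4, takes a point from camera to tool coordinates, whose origin is the TCP and whose axes are the flange's). Camera axes: x right, y down, z forward; pixel columns grow to the right and rows downward; lengths in mm; the calibration is good to about 2 mm. A picture is of the moment at which its call begins: read the wrist's pose just before it. camera_params takes no time and is no camera call.
- robot.hand_in(): hands the job in; it is judged then, once.
The state is a dict: "clock": time; "joint_pos": joint angles; "qd": joint speeds; "effort": joint torques, N m; "ee_pos": TCP position; "ee_rot": TCP orientation; "contact_force": force on the tool from outside, world axes, zero at the start; "ft_torque": the same for the moment, N m; "grip_width": opening from 0.0 (shut) to 1.0 (fully open); "finger_force": force on a finger pad.
Only numpy, scipy, OpenCV 4.12 (cv2) and the standard library are available. Lean on these libraries where they do the work, as an engineer would, in place of code of your own. Each camera call takes 0.05 s, during which the arm holds its last target. There are 200 camera calls.

## Working session

There is one attempt and no reset: what is moved stays moved. The work goes in short steps, Python scripts to look and compute and a tool call to move; the robot and the scene stay as the last step left them, time stands still between calls to the robot, and variables do not carry over. Pictures are saved under pics/ and viewed, at most 10 in all, crops included, and the job is handed in when it is done.

Besides the shell and the picture viewer there is one more tool, called after "Request:" as a command line: name --argument value ..., lists and objects as JSON in quotes. play_rows: Moves the arm, as the interface text tells. Its arguments: {"type":"object","properties":{"moves":{"type":"array","items":{"type":"object","properties":{"hand":{"type":"number"},"dx":{"type":"number"},"dy":{"type":"number"},"dz":{"type":"number"},"yaw":{"type":"number"}}}}},"required":["moves"]}

```bash
mkdir -p pics
cat > h.py <<'E'
import numpy as np, cv2
from plant import robot
def und(c,uv):
    return cv2.undistortPoints(np.array(uv,float).reshape(-1,1,2),np.array(c["mtx"],float),np.array(c["D"],float)).reshape(-1,2)
def ray(name,uv):
    c=robot.camera_params(name); R=np.array(c["R"]);t=np.array(c["t"]).ravel()
    n=und(c,uv); d=np.c_[n,np.ones(len(n))]@R
    return -R.T@t,d
def plane(name,uv,z):
    o,d=ray(name,uv); return o+d*((z-o[2])/d[:,2])[:,None]
def proj(name,P):
    c=robot.camera_params(name)
    return cv2.projectPoints(np.array(P,float).reshape(-1,1,3),cv2.Rodrigues(np.array(c["R"],float))[0],np.array(c["t"],float),np.array(c["mtx"],float),np.array(c["D"],float))[0].reshape(-1,2)
def tri(uv1,uv2,a="scene",b="top"):
    o1,d1=ray(a,[uv1]);o2,d2=ray(b,[uv2]);d1=d1[0];d2=d2[0]
    s=np.linalg.lstsq(np.c_[d1,-d2],o2-o1,rcond=None)[0]
    p,q=o1+s[0]*d1,o2+s[1]*d2
    return (p+q)/2,np.linalg.norm(p-q)
E
python3 - <<'E'
from h import *
print(robot.sense())
for n in("scene","top"):
    f=robot.grab_frame(n);np.save(n+"0.npy",f)
    cv2.imwrite(f"pics/{n}0.png",cv2.resize(f[:,:,::-1],(800,600),interpolation=cv2.INTER_CUBIC))
    c=robot.camera_params(n);print(n,c)
E
```

```text
{'clock': 0.0, 'joint_pos': array([ 1.05748763e+00,  2.07441091e-01,  1.54299842e+00, -1.02109438e-05,
        1.39344741e+00, -1.50493970e-01]), 'qd': array([-8.43992342e-04,  5.51719121e-05,  1.40295893e-03,  1.57711782e-04,
        8.07467794e-04,  7.52061029e-04]), 'effort': array([ 1.08469030e-03, -3.83019662e+01, -2.91604060e+01, -1.95943344e-04,
        1.02031702e-02, -1.49597702e-05]), 'ee_pos': array([203.70345806, 536.89306685, 230.09267037]), 'ee_rot': array([-3.13932281e+00, -3.34037711e-04,  2.77877936e+00]), 'contact_force': array([0.04502043, 0.55933452, 0.12692881]), 'ft_torque': array([ 0.0519416 ,  0.06877229, -0.01721781]), 'finger_force': 0.0, 'grip_width': 0.9961499954530773}
scene {'mtx': array([[363.07309671,   0.        , 257.01549941],
       [  0.        , 363.07309671, 185.99414502],
       [  0.        ,   0.        ,   1.        ]]), 'D': array([-0.02917138,  0.        ,  0.        ,  0.        ,  0.        ]), 'R': array([[ 0.50595691,  0.86255667,  0.00189552],
       [ 0.68573944, -0.4009048 , -0.60748395],
       [-0.52322941,  0.30866054, -0.79432969]]), 't': array([-260.69411691, -306.93421757, 1341.99575461])}
top {'mtx': array([[456.72850498,   0.        , 261.41844645],
       [  0.        , 456.72850498, 198.63017431],
       [  0.        ,   0.        ,   1.        ]]), 'D': array([-0.13552708,  0.        ,  0.        ,  0.        ,  0.        ]), 'R': array([[ 0.02699173, -0.99951457, -0.01555894],
       [-0.98730442, -0.02421833, -0.15698231],
       [ 0.15652929,  0.01959864, -0.98747885]]), 't': array([ -38.52684086,  594.22647873, 1281.94109849])}
```

View pics/scene0.png

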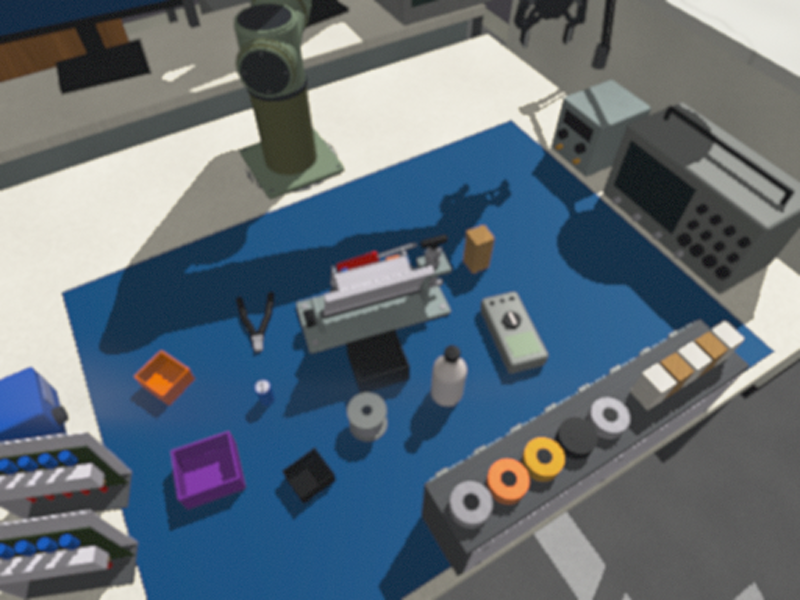

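View pics/top0.png

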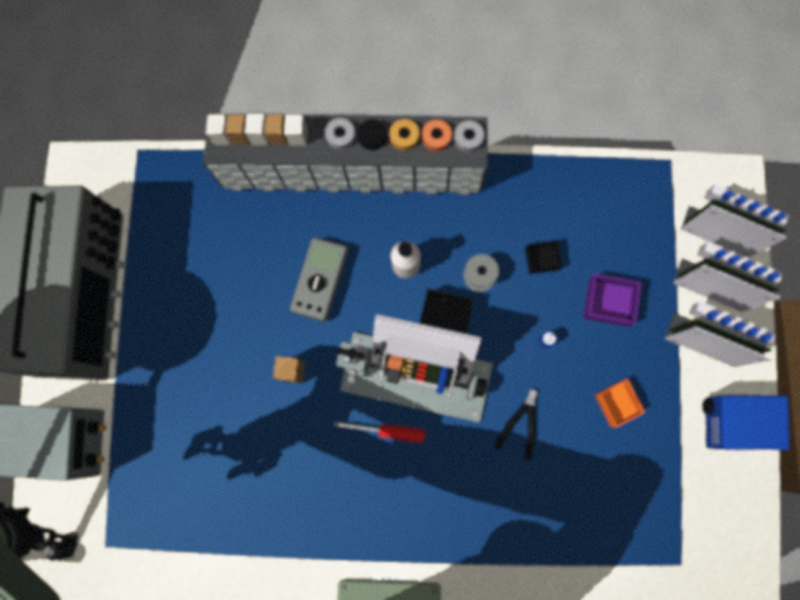

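The arm is out of view. The scene shows two black bins and two coloured ones (800-px coordinates):

| Bin | Scene | Top |
|---|---|---|
| Black, large, behind the stand | (378,358) | (447,310) |
| Black, small | (309,475) | (546,256) |
| Purple | (207,470) | (614,299) |
| Orange | (163,377) | (620,402) |

I choose the large black one. The T-handle is at about scene (433,243), top (350,350). Next is a close crop to check the choice.

Run:
```python
from h import *
s=np.load("scene0.npy");t=np.load("top0.npy")
a=cv2.resize(s[145:255,182:302],None,fx=5,fy=5,interpolation=cv2.INTER_CUBIC)[:,:,::-1]  #600x550
b=cv2.resize(t[180:275,205:325],None,fx=5,fy=5,interpolation=cv2.INTER_CUBIC)[:,:,::-1]
cv2.imwrite("pics/cs.png",a);cv2.imwrite("pics/ct.png",b)
```

```text
(no output)
```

View pics/cs.png

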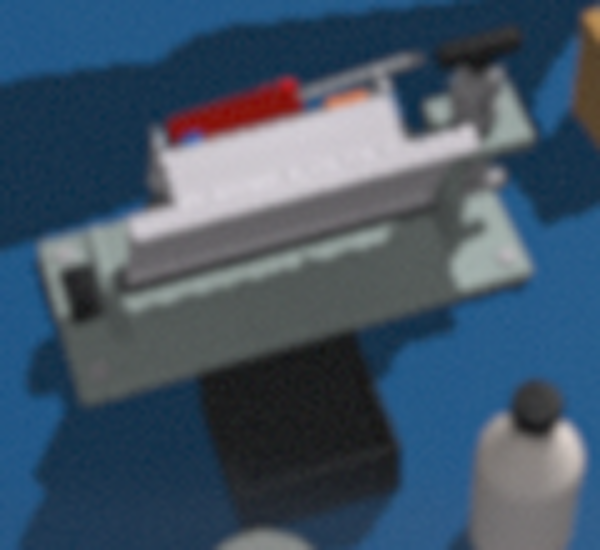

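View pics/ct.png

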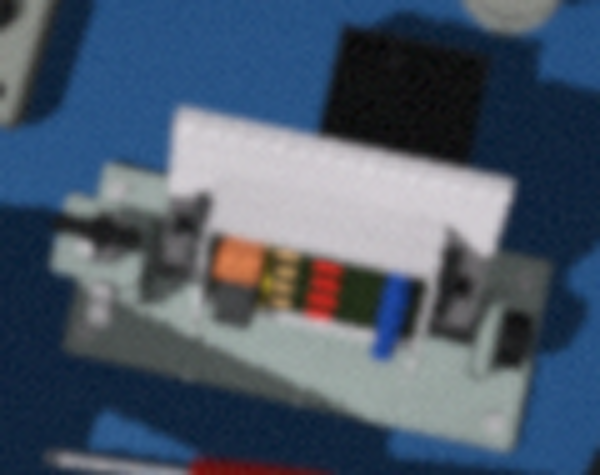

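The crops confirm the choice: a large, open black bin directly behind the stand. In the scene crop its rim is near (240,490), (398,452) and (350,335). In the top crop the far rim runs from (345,30) to (487,55). The T-handle bar is centred at scene crop (481,46), top crop (98,230).

Run:
```python
from h import *
S=lambda l:[(182+(u+.5)/5-.5,145+(v+.5)/5-.5) for u,v in l]
T=lambda l:[(205+(u+.5)/5-.5,180+(v+.5)/5-.5) for u,v in l]
L=np.array([(53,140),(53,-132),(-62,-132),(-62,140)],float)
wt=plane("top",T([(107,165),(550,262),(512,450),(65,350)]),12)
ws=plane("scene",S([(533,275),(85,395),(40,240)]),12)
print(wt.round(1),ws.round(1))
def fit(l,w):
    lc=l-l.mean(0);wc=w-w.mean(0)
    a=np.arctan2((lc[:,0]*wc[:,1]-lc[:,1]*wc[:,0]).sum(),(lc*wc).sum())
    R=np.array([[np.cos(a),-np.sin(a)],[np.sin(a),np.cos(a)]])
    o=w.mean(0)-R@l.mean(0); print(a,o,np.abs(l@R.T+o-w).max());return a,R,o
fit(L,wt[:,:2]);fit(L[:3],ws[:,:2])
a,R,o=fit(np.r_[L,L[:3]],np.r_[wt,ws][:,:2])
print("handle pred",R@[0,118]+o,"top",plane("top",T([(98,230)]),158),"scene",plane("scene",S([(481,46)]),158),tri(S([(481,46)])[0],T([(98,230)])[0]))
print("bar ang top",(lambda p:np.arctan2(-(p[0]-p[1])[0],(p[0]-p[1])[1]))(plane("top",T([(55,222),(140,240)]),158)))
bt=plane("top",T([(345,30),(487,55),(468,160),(322,133)]),48)
bs=plane("scene",S([(240,490),(398,452),(350,335),(202,377)]),48)
print("bin top",bt.round(1),"scene",bs.round(1))
for z in (48,2):print(z,plane("scene",S([(245,525),(398,487)]),z).round(1))
# dark mask bin contour in both
for n,box in(("scene",(222,262,205,255)),("top",(262,305,180,214))):
    f=np.load(n+"0.npy");x0,x1,y0,y1=box
    g=f[y0:y1,x0:x1].max(2); 
    m=(g<45).astype(np.uint8);print(n,m.sum(),np.percentile(g,[5,20,50,80]))
    c=max(cv2.findContours(m,0,2)[0],key=cv2.contourArea)
    print(cv2.approxPolyDP(c,2,True).reshape(-1,2)+[x0,y0])
```

```text
[[ 555.8   81.8   12. ]
 [ 504.6 -182.3   12. ]
 [ 393.8 -161.4   12. ]
 [ 445.3  102.5   12. ]] [[ 562.1   78.3   12. ]
 [ 504.5 -182.7   12. ]
 [ 393.  -160.5   12. ]]
-0.19118420068921751 [478.55594069 -44.62450516] 2.1357212089500877
-0.21515499418224518 [481.02222984 -44.76767974] 2.3646416784233395
-0.19973747124830063 [479.30226024 -44.74222569] 3.634251340258004
handle pred [502.71487957  70.91178096] top [[502.77290556  71.03231271 158.        ]] scene [[503.19841931  71.46895723 158.        ]] (array([502.92823116,  71.3135329 , 157.77491897]), np.float64(0.5772075439326514))
bar ang top -0.18155345804645298
bin top [[ 634.2  -57.7   48. ]
 [ 621.4 -140.8   48. ]
 [ 559.4 -130.6   48. ]
 [ 573.1  -45.8   48. ]] scene [[ 619.3 -143.1   48. ]
 [ 641.2  -61.3   48. ]
 [ 565.1  -46.6   48. ]
 [ 548.3 -128.8   48. ]]
48 [[ 638.4 -150.3   48. ]
 [ 659.   -71.9   48. ]]
2 [[ 615.9 -141.4    2. ]
 [ 637.7  -58.6    2. ]]
scene 922 [27. 30. 48. 88.]
[[252 212]
 [222 221]
 [230 242]
 [239 239]
 [237 244]
 [260 241]]
top 666 [ 15.  18.  55. 131.]
[[274 186]
 [270 205]
 [299 211]
 [302 191]]
```

Stand is at (479, -45) with yaw about -0.195; handle at (503, 71). I'm moving above the handle with the gripper half shut.

Request:
play_rows --moves '[{"dx": 0.03,"dy": -0.04,"dz": 0.005,"yaw": -0.12,"hand": 0},{"dx": 0.06,"dy": -0.08,"dz": 0.005,"yaw": -0.24,"hand": 0},{"dx": 0.085,"dy": -0.12,"dz": 0.005,"yaw": -0.36,"hand": 0},{"dx": 0.11,"dy": -0.16,"dz": 0.005,"yaw": -0.48,"hand": 0},{"dx": 0.135,"dy": -0.2,"dz": 0.005,"yaw": -0.6,"hand": 0},{"dx": 0.16,"dy": -0.24,"dz": 0.005,"yaw": -0.72,"hand": 0},{"dx": 0.185,"dy": -0.28,"dz": 0.005,"yaw": -0.84,"hand": 0},{"dx": 0.21,"dy": -0.32,"dz": 0.005,"yaw": -0.96,"hand": 0},{"dx": 0.235,"dy": -0.36,"dz": 0.005,"yaw": -1.08,"hand": 0},{"dx": 0.26,"dy": -0.4,"dz": 0.005,"yaw": -1.2,"hand": 0},{"dx": 0.285,"dy": -0.44,"dz": 0.005,"yaw": -1.32,"hand": 0},{"dx": 0.299,"dy": -0.466,"dz": 0.005,"yaw": -1.4,"hand": 0}]'

```text
clock: 1.3
ee_pos: [504.2, 68.6, 235.9]
ee_rot: [3.141, 0.001, 1.372]
contact_force: [0.6, 0.8, -0.4]
grip_width: 0.499
finger_force: 0.0
```

Request:
play_rows --moves '[{"hand": -0.2},{"hand": -0.2},{"hand": -0.2}]'

```text
schema error: expected keys hand, dx, dy, dz, yaw
```

Run:
```python
from h import *
s=robot.sense();print(s["ee_pos"],s["ee_rot"],s["contact_force"],s["grip_width"])
f=robot.grab_frame("wrist");np.save("w1.npy",f);cv2.imwrite("pics/w1.png",f[:,:,::-1])
print(robot.camera_params("wrist"))
# bystander positions from top (800px coords)
n=dict(meter=(320,280,44),bottle=(405,250,137),reel=(482,270,52),carton=(288,365,87),cap=(549,336,54),small=(546,256,48))
for k,(u,v,z) in n.items():print(k,plane("top",[(u*.64,v*.64)],z).round(0))
print(plane("top",[(240*.64,330*.64),(140*.64,330*.64)],2).round(0))
```

```text
[504.21207933  68.64602231 235.92584017] [3.14146123e+00 6.74247838e-04 1.37237886e+00] [ 0.6170815   0.83983743 -0.40812929] 0.4994346092962449
{'mtx': array([[269.24847063,   0.        , 255.81864689],
       [  0.        , 269.24847063, 192.72173192],
       [  0.        ,   0.        ,   1.        ]]), 'D': array([-0.00315442,  0.        ,  0.        ,  0.        ,  0.        ]), 'mount': array([[ 7.11368409e-04, -9.51944255e-01, -3.06270516e-01,
         7.85375054e+01],
       [ 9.99999071e-01,  1.03341149e-03, -8.89352292e-04,
         1.05265880e-01],
       [ 1.16311728e-03, -3.06269599e-01,  9.51944105e-01,
        -1.41871110e+02],
       [ 0.00000000e+00,  0.00000000e+00,  0.00000000e+00,
         1.00000000e+00]])}
meter [[649. 145.  44.]]
bottle [[688. -16. 137.]]
reel [[ 674. -159.   52.]]
carton [[484. 190.  87.]]
cap [[ 552. -284.   54.]]
small [[ 705. -280.   48.]]
[[556. 303.   2.]
 [550. 505.   2.]]
```

View pics/w1.png

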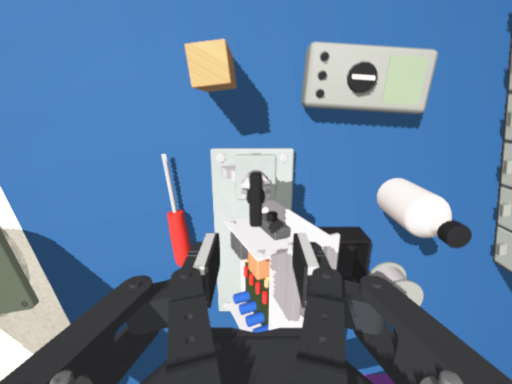

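The wrist view shows the T-handle bar upright from (256,172) to (255,226), aligned with the grip. The bin, reel and bottle are to the right.

```bash
cat >> h.py <<'E'
from scipy.spatial.transform import Rotation as Ro
def wplane(s,uv,z):
    c=robot.camera_params("wrist");M=np.array(c["mount"]);n=und(c,uv)
    R=Ro.from_euler("xyz",s["ee_rot"]).as_matrix();A=R@M[:3,:3];o=R@M[:3,3]+s["ee_pos"]
    d=np.c_[n,np.ones(len(n))]@A.T
    return o+d*((z-o[2])/d[:,2])[:,None]
E
python3 - <<'E'
from h import *
s=dict(ee_pos=np.array([504.2,68.6,235.9]),ee_rot=np.array([3.1415,.0007,1.3724]))
g=np.load("w1.npy")
m=(g[165:232,240:272].max(2)<60).astype(np.uint8)
c=max(cv2.findContours(m,0,2)[0],key=cv2.contourArea)+[240,165]
r=cv2.minAreaRect(c);print(r)
print(wplane(s,[(256,172),(255,226),(256,199)],165))
print(robot.sense()["ee_pos"])
E
```

```text
((255.5, 198.5), (51.0, 15.0), 90.0)
[[509.70044241  95.71918062 165.        ]
 [499.46093182  48.950648   165.        ]
 [505.15773698  73.0155136  165.        ]]
[505.8743033   65.57526439 235.94128735]
```

Request:
play_rows --moves '[{"dx": 0,"dy": 0,"dz": -0.01,"yaw": 0,"hand": -0.2},{"dx": 0,"dy": 0,"dz": -0.02,"yaw": 0,"hand": -0.2},{"dx": 0,"dy": 0,"dz": -0.02,"yaw": 0,"hand": -0.2},{"dx": 0,"dy": 0,"dz": -0.02,"yaw": 0,"hand": -0.2}]'

```text
clock: 1.75
ee_pos: [501.9, 72.7, 215.3]
ee_rot: [-3.139, 0.0, 1.381]
contact_force: [0.2, -0.1, 0.5]
grip_width: 0.403
finger_force: 0.0
```

Request:
play_rows --moves '[{"dx": 0,"dy": 0,"dz": -0.02,"yaw": 0,"hand": -0.2},{"dx": 0,"dy": 0,"dz": -0.04,"yaw": 0,"hand": -0.2},{"dx": 0,"dy": 0,"dz": -0.055,"yaw": 0,"hand": -0.2},{"dx": 0,"dy": 0,"dz": -0.062,"yaw": 0,"hand": -0.2},{"dx": 0,"dy": 0,"dz": -0.062,"yaw": 0,"hand": -0.2},{"dx": 0,"dy": 0,"dz": -0.062,"yaw": 0,"hand": -0.2},{"dx": 0,"dy": 0,"dz": -0.062,"yaw": 0,"hand": -1},{"dx": 0,"dy": 0,"dz": -0.062,"yaw": 0,"hand": -1},{"dx": 0,"dy": 0,"dz": -0.062,"yaw": 0,"hand": -1},{"dx": 0,"dy": 0,"dz": -0.062,"yaw": 0,"hand": -1},{"dx": 0,"dy": 0,"dz": -0.062,"yaw": 0,"hand": -1}]'

```text
clock: 2.85
ee_pos: [503.9, 71.6, 155.6]
ee_rot: [3.139, -0.001, 1.379]
contact_force: [-1.2, 0.6, 6.1]
grip_width: 0.104
finger_force: 60.2
```

Gripped the bar. Now lifting.

Request:
play_rows --moves '[{"dx": 0,"dy": 0,"dz": 0.004,"yaw": 0,"hand": -1},{"dx": 0,"dy": 0,"dz": 0.008,"yaw": 0,"hand": -1},{"dx": 0,"dy": 0,"dz": 0.012,"yaw": 0,"hand": -1},{"dx": 0,"dy": 0,"dz": 0.015,"yaw": 0,"hand": -1},{"dx": 0,"dy": 0,"dz": 0.017,"yaw": 0,"hand": -1},{"dx": 0,"dy": 0,"dz": 0.017,"yaw": 0,"hand": -1},{"dx": 0,"dy": 0,"dz": 0.017,"yaw": 0,"hand": -1}]'

```text
clock: 3.55
ee_pos: [503.4, 71.6, 170.0]
ee_rot: [3.141, -0.0, 1.379]
contact_force: [5.7, 0.6, -10.3]
grip_width: 0.107
finger_force: 58.5
```

Run:
```python
from h import *
s=robot.sense();print(s["ee_pos"],s["contact_force"],s["ft_torque"])
```

```text
[503.35482642  71.56633011 169.99534705] [  5.7028372    0.58264316 -10.26208114] [ 0.101462   -1.10590159  0.02240213]
```

Request:
play_rows --moves '[{"dx": 0.0005,"dy": 0,"dz": 0,"yaw": -0.07,"hand": -1},{"dx": 0.0005,"dy": 0,"dz": 0,"yaw": -0.2,"hand": -1},{"dx": 0.0005,"dy": 0,"dz": 0,"yaw": -0.33,"hand": -1},{"dx": 0.0005,"dy": 0,"dz": 0,"yaw": -0.46,"hand": -1},{"dx": 0.0005,"dy": 0,"dz": 0,"yaw": -0.59,"hand": -1},{"dx": 0.0005,"dy": 0,"dz": 0,"yaw": -0.72,"hand": -1},{"dx": 0.0005,"dy": 0,"dz": 0,"yaw": -0.85,"hand": -1},{"dx": 0.0005,"dy": 0,"dz": 0,"yaw": -0.98,"hand": -1},{"dx": 0.0005,"dy": 0,"dz": 0,"yaw": -1.11,"hand": -1},{"dx": 0.0005,"dy": 0,"dz": 0,"yaw": -1.22,"hand": -1},{"dx": 0.0005,"dy": 0,"dz": 0,"yaw": -1.32,"hand": -1},{"dx": 0.0005,"dy": 0,"dz": 0,"yaw": -1.32,"hand": -1}]'

```text
clock: 4.75
ee_pos: [504.0, 71.0, 169.9]
ee_rot: [3.141, -0.001, 0.057]
contact_force: [6.4, -0.1, -10.8]
grip_width: 0.108
finger_force: 58.5
```

Run:
```python
from h import *
s=robot.sense();print(s["ee_pos"],s["ee_rot"],s["contact_force"],s["ft_torque"])
```

```text
[504.01194162  70.97136297 169.85542628] [ 3.14063472e+00 -7.00354642e-04  5.68025489e-02] [  6.40840248  -0.1452631  -10.76658669] [-0.18034189 -1.17441873 -0.02396515]
```

Turned, and the torque about z is small. Easing it down into the notch, then releasing.

Request:
play_rows --moves '[{"dx": 0,"dy": 0,"dz": -0.002,"yaw": 0,"hand": -1},{"dx": 0,"dy": 0,"dz": -0.004,"yaw": 0,"hand": -1},{"dx": 0,"dy": 0,"dz": -0.006,"yaw": 0,"hand": -1},{"dx": 0,"dy": 0,"dz": -0.006,"yaw": 0,"hand": -1},{"dx": 0,"dy": 0,"dz": -0.006,"yaw": 0,"hand": -1}]'

```text
clock: 5.25
ee_pos: [504.2, 71.0, 166.3]
ee_rot: [3.14, -0.001, 0.059]
contact_force: [0.7, -2.7, 2.8]
grip_width: 0.106
finger_force: 60.2
```

Request:
play_rows --moves '[{"dx": 0,"dy": 0,"dz": 0,"yaw": 0,"hand": -0.4},{"dx": 0,"dy": 0,"dz": 0,"yaw": 0,"hand": -0.4},{"dx": 0,"dy": 0,"dz": 0,"yaw": 0,"hand": -0.4},{"dx": 0,"dy": 0,"dz": 0.02,"yaw": 0,"hand": -0.4},{"dx": 0,"dy": 0,"dz": 0.05,"yaw": 0,"hand": -0.4},{"dx": 0,"dy": 0,"dz": 0.08,"yaw": 0,"hand": -0.4},{"dx": 0,"dy": 0,"dz": 0.08,"yaw": 0,"hand": -0.4},{"dx": 0,"dy": 0,"dz": 0.08,"yaw": 0,"hand": -0.4},{"dx": 0,"dy": 0,"dz": 0.08,"yaw": 0,"hand": -0.4}]'

```text
clock: 6.15
ee_pos: [502.5, 71.7, 243.8]
ee_rot: [-3.141, 0.003, 0.059]
contact_force: [0.6, -0.6, 0.5]
grip_width: 0.298
finger_force: 0.0
```

Run:
```python
from h import *
s=robot.sense();print(s["ee_pos"],s["ee_rot"],s["contact_force"])
f=robot.grab_frame("wrist");np.save("w2.npy",f);cv2.imwrite("pics/w2.png",f[:,:,::-1])
```

```text
[502.45825395  71.7139277  243.76364479] [-3.14118372e+00  3.02401154e-03  5.89101581e-02] [ 0.63483585 -0.61814068  0.504873  ]
```

View pics/w2.png

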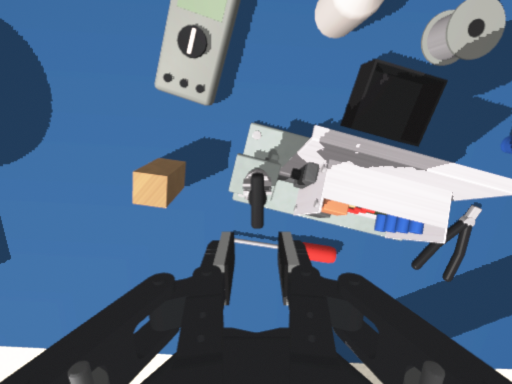

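The handle bar, (258,175)-(257,225), is held turned and about 11 mm up, so it's parked. The bin rim spans roughly (343,57) to (446,146). I'm moving over the bin's rear wall.

Request:
play_rows --moves '[{"dx": 0.012,"dy": -0.015,"dz": 0,"yaw": 0.11,"hand": -0.4},{"dx": 0.024,"dy": -0.03,"dz": 0,"yaw": 0.23,"hand": -0.4},{"dx": 0.036,"dy": -0.045,"dz": 0,"yaw": 0.35,"hand": -0.4},{"dx": 0.048,"dy": -0.06,"dz": 0,"yaw": 0.47,"hand": -0.4},{"dx": 0.06,"dy": -0.08,"dz": 0,"yaw": 0.6,"hand": -0.4},{"dx": 0.072,"dy": -0.1,"dz": 0,"yaw": 0.73,"hand": -0.4},{"dx": 0.084,"dy": -0.12,"dz": 0,"yaw": 0.86,"hand": -0.4},{"dx": 0.096,"dy": -0.14,"dz": 0,"yaw": 0.98,"hand": -0.4},{"dx": 0.108,"dy": -0.155,"dz": 0,"yaw": 1.1,"hand": -0.4},{"dx": 0.1215,"dy": -0.171,"dz": 0,"yaw": 1.22,"hand": -0.4},{"dx": 0.1215,"dy": -0.171,"dz": 0,"yaw": 1.317,"hand": -0.4},{"dx": 0.1215,"dy": -0.171,"dz": 0,"yaw": 1.317,"hand": -0.4}]'

```text
clock: 7.4
ee_pos: [624.4, -99.7, 243.1]
ee_rot: [-3.138, -0.001, 1.375]
contact_force: [-0.4, -0.0, -0.3]
grip_width: 0.297
finger_force: 0.0
```

Request:
play_rows --moves '[{"dx": 0,"dy": 0,"dz": 0,"yaw": 0,"hand": -0.4},{"dx": 0,"dy": 0,"dz": 0,"yaw": 0,"hand": -0.4},{"dx": 0,"dy": 0,"dz": 0,"yaw": 0,"hand": -0.4},{"dx": 0,"dy": 0,"dz": 0,"yaw": 0,"hand": -0.4}]'

```text
clock: 7.8
ee_pos: [625.0, -99.1, 245.4]
ee_rot: [3.141, 0.0, 1.376]
contact_force: [0.3, 0.6, 0.1]
grip_width: 0.303
finger_force: 0.0
```

Run:
```python
from h import *
s=robot.sense();print(s["ee_pos"],s["ee_rot"],s["contact_force"])
f=robot.grab_frame("wrist");np.save("w3.npy",f)
g=cv2.resize(f,(800,600),interpolation=cv2.INTER_CUBIC)
g=np.clip(g.astype(float)*1.8,0,255).astype(np.uint8)
cv2.imwrite("pics/w3.png",g[:,:,::-1])
```

```text
[624.97084257 -99.08910339 245.40995538] [3.14144690e+00 1.77606691e-05 1.37571376e+00] [0.33104371 0.58958725 0.07686571]
```

View pics/w3.png

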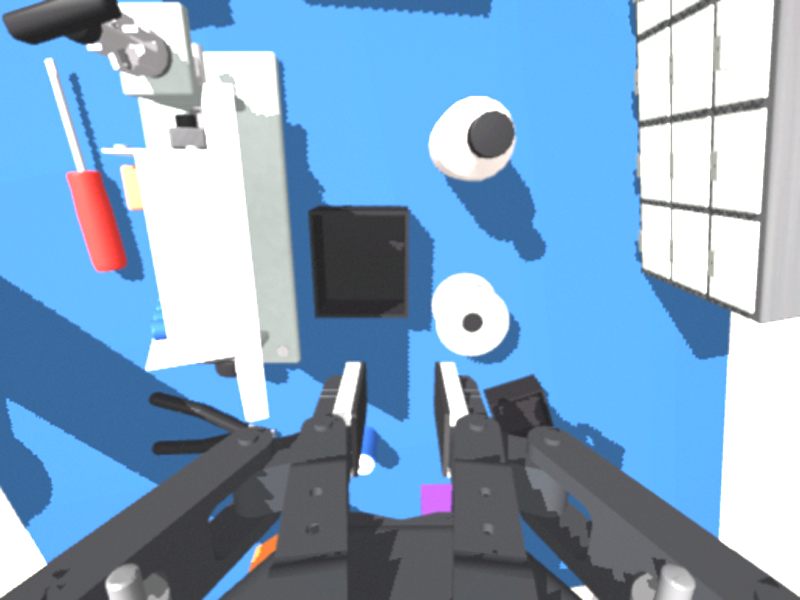

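The wrist view (800 px) shows the open black bin empty, with rim corners at about (310,209), (408,206), (408,317) and (316,318). The reel is to its right at (470,315), with the bottle above.

Run:
```python
from h import *
s=dict(ee_pos=np.array([624.97,-99.1,245.4]),ee_rot=np.array([3.1414,0,1.3757]))
p=np.array([(310,209),(408,206),(408,317),(316,318)])*.64
w=wplane(s,p,48);print(w.round(1),w.mean(0))
print([np.linalg.norm(w[i]-w[(i+1)%4]).round(1) for i in range(4)])
print(wplane(s,np.array([(408,261)])*.64,48),"reel",wplane(s,np.array([(470,315)])*.64,52), wplane(s,np.array([(437,315),(509,315)])*.64,52))
f=np.load("w3.npy");print(f[150,[252,254,256,257,258,259,260,261,262,263,264,266]].max(1))
```

```text
[[ 564.   -40.2   48. ]
 [ 640.5  -52.9   48. ]
 [ 623.1 -144.5   48. ]
 [ 545.4 -130.2   48. ]] [593.24270169 -91.95478562  48.        ]
[np.float64(77.6), np.float64(93.2), np.float64(79.0), np.float64(91.8)]
[[632.23822625 -96.42123146  48.        ]] reel [[ 675.08414553 -151.40667167   52.        ]] [[ 647.6883985  -146.0222532    52.        ]
 [ 707.46420854 -157.77135455   52.        ]]
[32 32 32 31 32 44 53 72 85 88 89 88]
```

Request:
play_rows --moves '[{"dx": 0.008,"dy": 0.012,"dz": -0.03,"yaw": 0,"hand": -0.4},{"dx": 0.008,"dy": 0.012,"dz": -0.07,"yaw": 0,"hand": -0.4},{"dx": 0.008,"dy": 0.012,"dz": -0.11,"yaw": 0,"hand": -0.4},{"dx": 0.008,"dy": 0.012,"dz": -0.15,"yaw": 0,"hand": -0.4},{"dx": 0.008,"dy": 0.012,"dz": -0.18,"yaw": 0,"hand": -0.4},{"dx": 0.008,"dy": 0.012,"dz": -0.205,"yaw": 0,"hand": -0.4},{"dx": 0.008,"dy": 0.012,"dz": -0.22,"yaw": 0,"hand": -0.4},{"dx": 0.008,"dy": 0.012,"dz": -0.22,"yaw": 0,"hand": -0.4},{"dx": 0.008,"dy": 0.012,"dz": -0.22,"yaw": 0,"hand": -0.4}]'

```text
clock: 8.75
ee_pos: [633.9, -87.6, 26.2]
ee_rot: [3.14, 0.0, 1.376]
contact_force: [0.6, -0.1, 1.1]
grip_width: 0.298
finger_force: 0.0
```

Request:
play_rows --moves '[{"dx": 0,"dy": 0,"dz": 0,"yaw": 0,"hand": -1},{"dx": 0,"dy": 0,"dz": 0,"yaw": 0,"hand": -1},{"dx": 0,"dy": 0,"dz": 0,"yaw": 0,"hand": -1},{"dx": 0,"dy": 0,"dz": 0,"yaw": 0,"hand": -1},{"dx": 0,"dy": 0,"dz": 0.01,"yaw": 0,"hand": -1},{"dx": 0,"dy": 0,"dz": 0.02,"yaw": 0,"hand": -1},{"dx": 0,"dy": 0,"dz": 0.03,"yaw": 0,"hand": -1},{"dx": 0,"dy": 0,"dz": 0.03,"yaw": 0,"hand": -1}]'

```text
clock: 9.55
ee_pos: [634.6, -87.9, 57.6]
ee_rot: [3.138, 0.0, 1.376]
contact_force: [0.3, -0.3, -1.6]
grip_width: 0.015
finger_force: 59.0
```

Bin held (about 1.6 N). Lifting it high and carrying it to the clear area on the +y side.

Request:
play_rows --moves '[{"dx": 0,"dy": 0,"dz": 0.03,"yaw": 0,"hand": -1},{"dx": 0,"dy": 0,"dz": 0.06,"yaw": 0,"hand": -1},{"dx": 0,"dy": 0,"dz": 0.09,"yaw": 0,"hand": -1},{"dx": 0,"dy": 0,"dz": 0.12,"yaw": 0,"hand": -1},{"dx": 0,"dy": 0,"dz": 0.145,"yaw": 0,"hand": -1},{"dx": 0,"dy": 0,"dz": 0.16,"yaw": 0,"hand": -1},{"dx": 0,"dy": 0.015,"dz": 0.16,"yaw": 0,"hand": -1},{"dx": 0,"dy": 0.04,"dz": 0.16,"yaw": 0,"hand": -1},{"dx": 0,"dy": 0.07,"dz": 0.16,"yaw": 0,"hand": -1},{"dx": 0,"dy": 0.1,"dz": 0.16,"yaw": 0,"hand": -1},{"dx": 0,"dy": 0.13,"dz": 0.16,"yaw": 0,"hand": -1},{"dx": 0,"dy": 0.16,"dz": 0.16,"yaw": 0,"hand": -1}]'

```text
clock: 10.75
ee_pos: [631.3, 74.9, 212.5]
ee_rot: [-3.137, 0.0, 1.376]
contact_force: [0.4, -0.6, -1.9]
grip_width: 0.017
finger_force: 59.0
```

Request:
play_rows --moves '[{"dx": -0.003,"dy": 0.03,"dz": 0,"yaw": 0,"hand": -1},{"dx": -0.006,"dy": 0.06,"dz": 0,"yaw": 0,"hand": -1},{"dx": -0.009,"dy": 0.09,"dz": 0,"yaw": 0,"hand": -1},{"dx": -0.012,"dy": 0.12,"dz": 0,"yaw": 0,"hand": -1},{"dx": -0.015,"dy": 0.15,"dz": 0,"yaw": 0,"hand": -1},{"dx": -0.018,"dy": 0.18,"dz": 0,"yaw": 0,"hand": -1},{"dx": -0.021,"dy": 0.205,"dz": 0,"yaw": 0,"hand": -1},{"dx": -0.023,"dy": 0.22,"dz": 0,"yaw": 0,"hand": -1},{"dx": -0.023,"dy": 0.223,"dz": 0,"yaw": 0,"hand": -1},{"dx": -0.023,"dy": 0.223,"dz": -0.03,"yaw": 0,"hand": -1},{"dx": -0.023,"dy": 0.223,"dz": -0.06,"yaw": 0,"hand": -1},{"dx": -0.023,"dy": 0.223,"dz": -0.09,"yaw": 0,"hand": -1}]'

```text
clock: 11.95
ee_pos: [610.0, 294.4, 123.9]
ee_rot: [-3.142, 0.001, 1.375]
contact_force: [-0.3, 0.1, -2.1]
grip_width: 0.018
finger_force: 59.0
```

Run:
```python
from h import *
print(robot.sense()["ee_pos"])
for n in("scene","top"):
    f=robot.grab_frame(n);np.save(n+"1.npy",f)
a=np.load("scene1.npy");cv2.imwrite("pics/s1.png",cv2.resize(a[60:340,150:420],(772,600*1),interpolation=cv2.INTER_CUBIC)[:,:,::-1])
```

```text
[610.02560974 294.41021652 123.88380885]
```

View pics/s1.png

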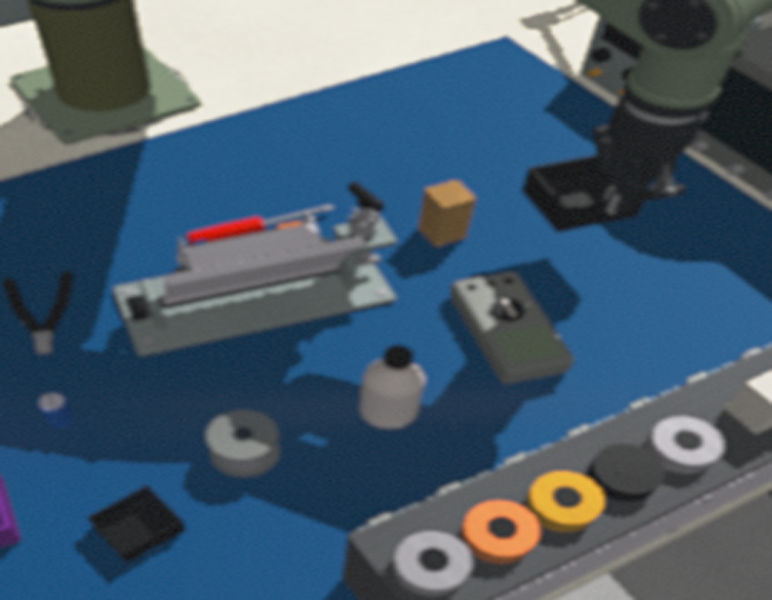

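The bin hangs level over clear mat at (575,195) in the crop. The handle is parked at (366,195), and nothing is disturbed. Setting the bin down.

Request:
play_rows --moves '[{"dx": 0,"dy": 0,"dz": -0.025,"yaw": 0,"hand": -1},{"dx": 0,"dy": 0,"dz": -0.05,"yaw": 0,"hand": -1},{"dx": 0,"dy": 0,"dz": -0.075,"yaw": 0,"hand": -1},{"dx": 0,"dy": 0,"dz": -0.088,"yaw": 0,"hand": -1},{"dx": 0,"dy": 0,"dz": -0.094,"yaw": 0,"hand": -1},{"dx": 0,"dy": 0,"dz": -0.098,"yaw": 0,"hand": -1},{"dx": 0,"dy": 0,"dz": -0.1,"yaw": 0,"hand": -1},{"dx": 0,"dy": 0,"dz": -0.1,"yaw": 0,"hand": -1}]'

```text
clock: 12.85
ee_pos: [611.4, 295.8, 27.7]
ee_rot: [3.139, -0.001, 1.376]
contact_force: [-0.9, -1.4, 3.4]
grip_width: 0.016
finger_force: 59.8
```

Request:
play_rows --moves '[{"dx": 0,"dy": 0,"dz": 0,"yaw": 0,"hand": -0.4},{"dx": 0,"dy": 0,"dz": 0,"yaw": 0,"hand": -0.4},{"dx": 0,"dy": 0,"dz": 0,"yaw": 0,"hand": -0.4},{"dx": 0,"dy": 0,"dz": 0,"yaw": 0,"hand": -0.4},{"dx": 0,"dy": 0,"dz": 0.03,"yaw": 0,"hand": -0.4},{"dx": 0,"dy": 0,"dz": 0.07,"yaw": 0,"hand": -0.4},{"dx": 0,"dy": 0,"dz": 0.11,"yaw": 0,"hand": -0.4},{"dx": 0,"dy": 0,"dz": 0.15,"yaw": 0,"hand": -0.4},{"dx": 0,"dy": 0,"dz": 0.19,"yaw": 0,"hand": -0.4},{"dx": 0,"dy": 0,"dz": 0.22,"yaw": 0,"hand": -0.4},{"dx": 0,"dy": 0,"dz": 0.22,"yaw": 0,"hand": -1}]'

```text
clock: 13.95
ee_pos: [613.4, 296.8, 252.8]
ee_rot: [3.13, -0.007, 1.376]
contact_force: [0.6, 0.1, 0.6]
grip_width: 0.143
finger_force: 0.0
```

Run:
```python
from h import *
o=np.array([479.8,-44.6]);a=-.195
def W(lx,h): return np.array([o[0]+np.cos(a)*lx,o[1]+np.sin(a)*lx,37+h])
print("approach",W(36,180),W(36,126))
n=48
prev=None
for i in range(0,n+1,2):
    th=np.radians(65)*(1-i/n);r=138+8*i/n
    c=np.array([r*np.cos(th)-2*np.sin(th),r*np.sin(th)+2*np.cos(th)])
    print(i,round(np.degrees(th),1),W(c[0]-11,c[1]).round(1))
```

```text
approach [515.1177161  -51.57559526 217.        ] [515.1177161  -51.57559526 163.        ]
0 65.0 [524.4 -53.4 162.9]
2 62.3 [530.4 -54.6 160.4]
4 59.6 [536.2 -55.7 157.6]
6 56.9 [541.9 -56.9 154.5]
8 54.2 [547.4 -58.  151.1]
10 51.5 [552.8 -59.  147.5]
12 48.8 [558.1 -60.1 143.6]
14 46.0 [563.2 -61.1 139.4]
16 43.3 [568. -62. 135.]
18 40.6 [572.7 -63.  130.3]
20 37.9 [577.2 -63.8 125.4]
22 35.2 [581.4 -64.7 120.3]
24 32.5 [585.4 -65.5 115. ]
26 29.8 [589.2 -66.2 109.5]
28 27.1 [592.7 -66.9 103.7]
30 24.4 [596.  -67.5  97.8]
32 21.7 [599.  -68.1  91.8]
34 19.0 [601.7 -68.7  85.6]
36 16.2 [604.1 -69.1  79.2]
38 13.5 [606.2 -69.6  72.7]
40 10.8 [608.  -69.9  66.2]
42 8.1 [609.6 -70.2  59.5]
44 5.4 [610.8 -70.5  52.7]
46 2.7 [611.7 -70.6  45.9]
48 0.0 [612.2 -70.8  39. ]
```

Request:
play_rows --moves '[{"dx": 0,"dy": -0.025,"dz": 0,"yaw": -0.14,"hand": -1},{"dx": -0.005,"dy": -0.05,"dz": 0,"yaw": -0.28,"hand": -1},{"dx": -0.015,"dy": -0.08,"dz": 0,"yaw": -0.42,"hand": -1},{"dx": -0.025,"dy": -0.11,"dz": 0,"yaw": -0.56,"hand": -1},{"dx": -0.035,"dy": -0.14,"dz": 0,"yaw": -0.7,"hand": -1},{"dx": -0.045,"dy": -0.17,"dz": 0,"yaw": -0.84,"hand": -1},{"dx": -0.055,"dy": -0.2,"dz": 0,"yaw": -0.98,"hand": -1},{"dx": -0.065,"dy": -0.23,"dz": 0,"yaw": -1.12,"hand": -1},{"dx": -0.075,"dy": -0.26,"dz": 0,"yaw": -1.26,"hand": -1},{"dx": -0.085,"dy": -0.29,"dz": 0,"yaw": -1.4,"hand": -1},{"dx": -0.095,"dy": -0.32,"dz": 0,"yaw": -1.5,"hand": -1},{"dx": -0.095,"dy": -0.345,"dz": 0,"yaw": -1.571,"hand": -1}]'

```text
clock: 15.15
ee_pos: [513.2, -50.5, 243.8]
ee_rot: [3.142, 0.003, -0.199]
contact_force: [1.0, 0.6, 0.7]
grip_width: 0.002
finger_force: 0.0
```

Request:
play_rows --moves '[{"dx": 0,"dy": -0.001,"dz": -0.03,"yaw": 0,"hand": -1},{"dx": 0,"dy": -0.001,"dz": -0.06,"yaw": 0,"hand": -1},{"dx": 0,"dy": -0.001,"dz": -0.082,"yaw": 0,"hand": -1},{"dx": 0,"dy": -0.001,"dz": -0.082,"yaw": 0,"hand": -1},{"dx": 0.004,"dy": -0.002,"dz": -0.082,"yaw": 0,"hand": -1},{"dx": 0.007,"dy": -0.003,"dz": -0.082,"yaw": 0,"hand": -1},{"dx": 0.0095,"dy": -0.0035,"dz": -0.0825,"yaw": 0,"hand": -1},{"dx": 0.0125,"dy": -0.004,"dz": -0.0835,"yaw": 0,"hand": -1},{"dx": 0.0155,"dy": -0.0045,"dz": -0.085,"yaw": 0,"hand": -1},{"dx": 0.018,"dy": -0.005,"dz": -0.0865,"yaw": 0,"hand": -1}]'

```text
clock: 16.15
ee_pos: [533.7, -54.6, 160.2]
ee_rot: [3.141, -0.001, -0.195]
contact_force: [-2.5, 0.2, 4.9]
grip_width: -0.004
finger_force: 2.6
```

In contact at about 5 N and the tray is yielding. Following the arc.

Request:
play_rows --moves '[{"dx": 0.003,"dy": -0.001,"dz": -0.001,"yaw": 0,"hand": -1},{"dx": 0.006,"dy": -0.0015,"dz": -0.003,"yaw": 0,"hand": -1},{"dx": 0.009,"dy": -0.002,"dz": -0.0043,"yaw": 0,"hand": -1},{"dx": 0.0116,"dy": -0.0027,"dz": -0.006,"yaw": 0,"hand": -1},{"dx": 0.0143,"dy": -0.0032,"dz": -0.0077,"yaw": 0,"hand": -1},{"dx": 0.017,"dy": -0.0037,"dz": -0.0095,"yaw": 0,"hand": -1},{"dx": 0.0197,"dy": -0.0042,"dz": -0.0113,"yaw": 0,"hand": -1},{"dx": 0.0224,"dy": -0.0047,"dz": -0.0132,"yaw": 0,"hand": -1},{"dx": 0.025,"dy": -0.0053,"dz": -0.0152,"yaw": 0,"hand": -1},{"dx": 0.0276,"dy": -0.0058,"dz": -0.0173,"yaw": 0,"hand": -1},{"dx": 0.03,"dy": -0.0063,"dz": -0.0194,"yaw": 0,"hand": -1},{"dx": 0.0325,"dy": -0.0067,"dz": -0.0216,"yaw": 0,"hand": -1}]'

```text
clock: 17.35
ee_pos: [565.9, -61.1, 137.0]
ee_rot: [-3.141, -0.0, -0.195]
contact_force: [-1.3, 1.3, 5.3]
grip_width: -0.003
finger_force: 2.1
```

Request:
play_rows --moves '[{"dx": 0.0024,"dy": -0.0005,"dz": -0.0022,"yaw": 0,"hand": -1},{"dx": 0.0048,"dy": -0.001,"dz": -0.0045,"yaw": 0,"hand": -1},{"dx": 0.0071,"dy": -0.0015,"dz": -0.0069,"yaw": 0,"hand": -1},{"dx": 0.0094,"dy": -0.0019,"dz": -0.0093,"yaw": 0,"hand": -1},{"dx": 0.0116,"dy": -0.0023,"dz": -0.0118,"yaw": 0,"hand": -1},{"dx": 0.0137,"dy": -0.0028,"dz": -0.0143,"yaw": 0,"hand": -1},{"dx": 0.0158,"dy": -0.0032,"dz": -0.0169,"yaw": 0,"hand": -1},{"dx": 0.0178,"dy": -0.0036,"dz": -0.0195,"yaw": 0,"hand": -1},{"dx": 0.0198,"dy": -0.004,"dz": -0.0222,"yaw": 0,"hand": -1},{"dx": 0.0217,"dy": -0.0043,"dz": -0.0249,"yaw": 0,"hand": -1},{"dx": 0.0236,"dy": -0.0047,"dz": -0.0277,"yaw": 0,"hand": -1},{"dx": 0.0254,"dy": -0.005,"dz": -0.0306,"yaw": 0,"hand": -1}]'

```text
clock: 18.55
ee_pos: [590.4, -66.1, 105.9]
ee_rot: [3.141, 0.002, -0.195]
contact_force: [-3.4, 1.4, 3.1]
grip_width: -0.004
finger_force: 1.7
```

Request:
play_rows --moves '[{"dx": 0.0017,"dy": -0.0004,"dz": -0.0029,"yaw": 0,"hand": -1},{"dx": 0.0034,"dy": -0.0007,"dz": -0.0058,"yaw": 0,"hand": -1},{"dx": 0.005,"dy": -0.001,"dz": -0.0088,"yaw": 0,"hand": -1},{"dx": 0.0065,"dy": -0.0013,"dz": -0.0118,"yaw": 0,"hand": -1},{"dx": 0.008,"dy": -0.0016,"dz": -0.0148,"yaw": 0,"hand": -1},{"dx": 0.0094,"dy": -0.0019,"dz": -0.0179,"yaw": 0,"hand": -1},{"dx": 0.0107,"dy": -0.0022,"dz": -0.021,"yaw": 0,"hand": -1},{"dx": 0.0119,"dy": -0.0024,"dz": -0.0242,"yaw": 0,"hand": -1},{"dx": 0.0131,"dy": -0.0026,"dz": -0.0274,"yaw": 0,"hand": -1},{"dx": 0.0142,"dy": -0.0028,"dz": -0.0306,"yaw": 0,"hand": -1},{"dx": 0.0152,"dy": -0.0031,"dz": -0.0339,"yaw": 0,"hand": -1},{"dx": 0.0161,"dy": -0.0033,"dz": -0.0371,"yaw": 0,"hand": -1}]'

```text
clock: 19.75
ee_pos: [607.3, -69.4, 69.2]
ee_rot: [-3.142, -0.0, -0.195]
contact_force: [-2.3, 1.1, 2.5]
grip_width: 0.001
finger_force: 1.3
```

Request:
play_rows --moves '[{"dx": 0.0007,"dy": 0,"dz": -0.0026,"yaw": 0,"hand": -1},{"dx": 0.0014,"dy": -0.0003,"dz": -0.0052,"yaw": 0,"hand": -1},{"dx": 0.002,"dy": -0.0004,"dz": -0.0078,"yaw": 0,"hand": -1},{"dx": 0.0026,"dy": -0.0005,"dz": -0.0104,"yaw": 0,"hand": -1},{"dx": 0.0031,"dy": -0.0006,"dz": -0.013,"yaw": 0,"hand": -1},{"dx": 0.0035,"dy": -0.0007,"dz": -0.0156,"yaw": 0,"hand": -1},{"dx": 0.004,"dy": -0.0008,"dz": -0.0182,"yaw": 0,"hand": -1},{"dx": 0.0043,"dy": -0.0009,"dz": -0.0208,"yaw": 0,"hand": -1},{"dx": 0.0046,"dy": -0.001,"dz": -0.0234,"yaw": 0,"hand": -1},{"dx": 0.0049,"dy": -0.001,"dz": -0.0255,"yaw": 0,"hand": -1},{"dx": 0.005,"dy": -0.001,"dz": -0.0275,"yaw": 0,"hand": -1},{"dx": 0.005,"dy": -0.001,"dz": -0.029,"yaw": 0,"hand": -1}]'

```text
clock: 20.95
ee_pos: [612.2, -70.4, 40.4]
ee_rot: [-3.142, -0.0, -0.195]
contact_force: [-1.5, 0.1, 2.7]
grip_width: 0.0
finger_force: 1.1
```

Request:
play_rows --moves '[{"dx": 0,"dy": 0,"dz": -0.001,"yaw": 0,"hand": -1},{"dx": 0,"dy": 0,"dz": -0.002,"yaw": 0,"hand": -1},{"dx": 0,"dy": 0,"dz": -0.0025,"yaw": 0,"hand": -1},{"dx": 0,"dy": 0,"dz": -0.0025,"yaw": 0,"hand": -1}]'

```text
clock: 21.35
ee_pos: [612.2, -70.5, 39.0]
ee_rot: [3.142, -0.0, -0.195]
contact_force: [-4.5, 1.0, 7.2]
grip_width: 0.005
finger_force: 3.5
```

Request:
play_rows --moves '[{"dx": 0,"dy": 0,"dz": -0.0005,"yaw": 0,"hand": -1},{"dx": 0,"dy": 0,"dz": -0.001,"yaw": 0,"hand": -1},{"dx": 0,"dy": 0,"dz": -0.001,"yaw": 0,"hand": -1}]'

```text
clock: 21.65
ee_pos: [612.3, -70.5, 39.0]
ee_rot: [3.141, -0.0, -0.195]
contact_force: [-5.8, 1.6, 11.7]
grip_width: 0.002
finger_force: 5.9
```

The position holds while the force grows, so the tray is on its stop. One more firm press, then retreat.

Request:
play_rows --moves '[{"dx": 0,"dy": 0,"dz": -0.001,"yaw": 0,"hand": -1},{"dx": 0,"dy": 0,"dz": -0.001,"yaw": 0,"hand": -1}]'

```text
clock: 21.85
ee_pos: [612.3, -70.5, 38.9]
ee_rot: [3.141, 0.0, -0.195]
contact_force: [-8.2, 2.3, 16.4]
grip_width: 0.004
finger_force: 8.2
```

Request:
play_rows --moves '[{"dx": 0,"dy": 0,"dz": 0.003,"yaw": 0,"hand": -1},{"dx": 0,"dy": 0,"dz": 0.01,"yaw": 0,"hand": -1},{"dx": 0,"dy": 0,"dz": 0.04,"yaw": 0,"hand": -1},{"dx": 0,"dy": 0,"dz": 0.08,"yaw": 0,"hand": -1},{"dx": 0,"dy": 0,"dz": 0.12,"yaw": 0,"hand": -1},{"dx": 0,"dy": 0,"dz": 0.16,"yaw": 0,"hand": -1},{"dx": 0,"dy": 0,"dz": 0.2,"yaw": 0,"hand": -1},{"dx": -0.02,"dy": 0.03,"dz": 0.22,"yaw": 0,"hand": -1},{"dx": -0.04,"dy": 0.07,"dz": 0.22,"yaw": 0,"hand": -1},{"dx": -0.06,"dy": 0.11,"dz": 0.22,"yaw": 0,"hand": -1},{"dx": -0.08,"dy": 0.15,"dz": 0.22,"yaw": 0,"hand": -1},{"dx": -0.1,"dy": 0.19,"dz": 0.22,"yaw": 0,"hand": -1}]'

```text
clock: 23.05
ee_pos: [511.3, 120.8, 256.0]
ee_rot: [-3.141, -0.001, -0.196]
contact_force: [-0.1, 0.7, -0.8]
grip_width: 0.0
finger_force: 0.0
```

Request:
play_rows --moves '[{"dx": -0.02,"dy": 0.04,"dz": 0,"yaw": 0,"hand": -1},{"dx": -0.04,"dy": 0.08,"dz": 0,"yaw": 0,"hand": -1},{"dx": -0.06,"dy": 0.12,"dz": 0,"yaw": 0,"hand": -1},{"dx": -0.08,"dy": 0.16,"dz": 0,"yaw": 0,"hand": -1},{"dx": -0.1,"dy": 0.2,"dz": 0,"yaw": 0,"hand": -1},{"dx": -0.1,"dy": 0.2,"dz": 0,"yaw": 0,"hand": -1},{"dx": -0.1,"dy": 0.2,"dz": 0,"yaw": 0,"hand": -1}]'

```text
clock: 23.75
ee_pos: [411.6, 320.3, 255.9]
ee_rot: [3.141, -0.001, -0.193]
contact_force: [-0.1, -0.7, -0.2]
grip_width: -0.002
finger_force: 0.0
```

Run:
```python
from h import *
f=robot.grab_frame("scene");cv2.imwrite("pics/s2.png",cv2.resize(f[60:340,130:430],(800,600),interpolation=cv2.INTER_CUBIC)[:,:,::-1])
f=robot.grab_frame("top");cv2.imwrite("pics/t2.png",cv2.resize(f,(800,600),interpolation=cv2.INTER_CUBIC)[:,:,::-1])
```

```text
(no output)
```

View pics/s2.png

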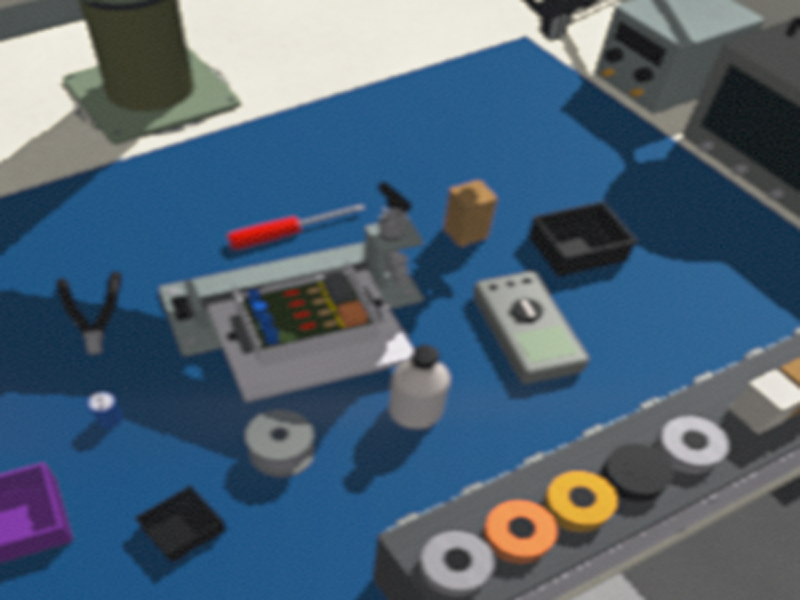

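View pics/t2.png

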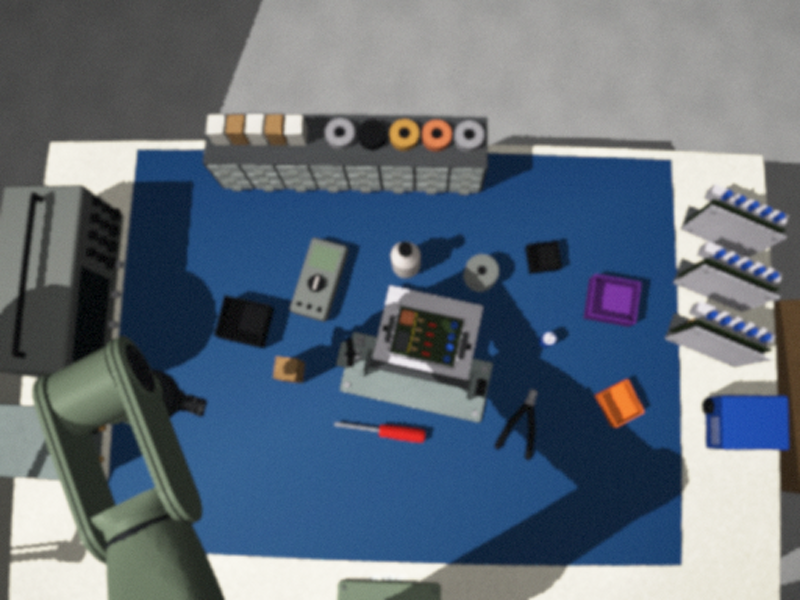

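The tray is level (scene crop (315,330)) and the handle is still turned and raised at (394,195). The bin stands upright on the mat at scene crop (583,238), top (245,321). The bystanders are where they were, so I'm handing in.

```bash
python3 -c "
from plant import robot
print(robot.hand_in())"
```

```text
the job is handed in; nothing more can be done
None
```

The job is handed in at about 24 s of the allowed 69 s: plunger parked in its notch, the larger black bin upright on the mat to the +y side, the tray eased down level onto its stop, and the final pictures show nothing else moved.

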